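Start a drying record: stand damp panels in the rack on the dial scale and zero the dial

ROBOT

A 7-joint arm with a two-finger parallel gripper is mounted at the origin on the work surface. World frame = base frame: x ahead of the robot, y to its left, z up, the work surface at z = 0. Lengths are in m, angles in rad, forces in N, time in s.
With the tool pointing down it reaches from about 0.425 to 0.975 m from the base axis. Payload 16.7 kg.
Tool frame: the origin (TCP) lies midway between the tips of the shut fingers; the grasp point (between the pads) lies 19 mm behind it; x points along the fingers, z is the direction in which the jaws open and shut, and the axes are right-handed (so a half turn about x gives the same grasp; the last joint's range is limited). The gripper opens to 85 mm and grips with 20 to 120 N. Pads are 22 mm wide; open, the fingers measure 114 mm over their backs; the gripper's body (76 mm by 85 mm) begins 54 mm behind the grasp point. The pads swing forward as they close: fully open they stand 13 mm farther back than shut.
Start: joints at [1.083, 0.426, 0.074, 1.606, -0.034, 1.111, -0.067], TCP at [0.224, -0.637, 0.231] pointing down, gripper open.
Joint ranges: [-2.85, 2.85], [-0.5, 2.14], [-1.23, 1.37], [0.21, 2.46], [-1.02, 4.16], [0.16, 2.05], [-2.73, 2.73]. Speed limits (rad/s): [1.89, 1.89, 2.39, 2.39, 3.01, 3.01, 3.01].

INTERFACE

Orientations are given as [roll, pitch, yaw] about the fixed x, y, z axes, in that order (R = Rz(yaw) Ry(pitch) Rx(roll)).
In Python, from bench import arm, eyes gives the robot as it stands. Calls block until the motion is done:
- arm.goto(position, orientation): joint-space move of the TCP to a pose.
- arm.line_to(position, frame=None, velocity=0.15): straight line of the TCP; frame=None keeps the orientation; velocity is the mean speed in m/s.
- arm.movej(angles): joint-space move.
- arm.set_gripper(opening, grip_force=None): finger opening in m; grip_force is the grip in N (None keeps the last); returns when the fingers have stopped.
- arm.hold(seconds).
- arm.inverse_kinematics(position, orientation): joint angles nearest the present ones, or None.
- arm.get_state(): the state.
- eyes.snapshot(name): name is "side" or "top" or "wrist"; returns a dict with "img" (384x512x3 uint8, blue, green, red), "camera_matrix" (3x3 intrinsics, pixels), "eye" and "attitude" of the camera in the world; the wrist camera has in their place "mount" (4x4, takes a point from camera to tool coordinates, whose origin is the TCP and whose axes are the tool frame's). Camera axes: x right, y down, z forward; pixel columns grow to the right and rows downward; lengths in m; the calibration is good to about 2 mm. A picture is of the moment at which its call begins: read the wrist's pose just before it. There is no depth.
A pose or a line that the arm cannot do raises arm.PlanningError and nothing moves.
- arm.hand_in(): hands the job in, once; it reports no verdict.
The state is a dict: "time_s": time; "qpos": joint angles; "qvel": joint speeds; "joint_torque": joint torques, N m; "tcp_pos": TCP position; "tcp_rot": TCP orientation; "contact_force": force on the tool from outside, world axes, zero at the start; "torque": the same for the moment, N m; "finger_gap": finger opening in m.
Only numpy, scipy, OpenCV 4.12 (cv2) and the standard library are available. Lean on these libraries where they do the work, as an engineer would, in place of code of your own. Each camera call takes 0.05 s, during which the arm holds its last target.

TASK

Set up the drying record: put the jar that was left on the scale back in the middle of the cork mat, stand the slotted rack squarely in the middle of the scale's pan, and have every gessoed panel stand upright on a short end in a slot of the rack, one to a slot. With all of that on the scale, turn the dial's bezel until its zero mark is right at the needle's tip, within half a division. The fresh gesso edges chip, so squeeze the panels only lightly (never 25 N or more), and leave the bottles and other things on the table where they are.

Things in the scene. Friction and masses are not known exactly. Their poses are not given: they have to be found in the camera images.
- scale: the fixed platform scale, a grey housing 250 x 140 mm and 52 mm high. Origin: on the table under the middle of the pan; own +x points from the pan to the round dial, whose axis stands at own x = 150 mm, y = 0
- pan_top (a point): the middle of the upper face of the scale's flat steel pan (130 mm along own x, 180 mm along own y, no rim; axes parallel to the scale's). The face is 68 mm above the table when empty and sinks on a spring of 1500 N/m (6.5 mm per kg)
- needle (a joint): angle of the dial's black needle (rad, grows clockwise seen from above, 0 with an empty pan, when it points along the scale's own +x); it turns 5.2 rad per kg on the pan. The dial faces straight up, inside the bezel
- bezel (a joint): bezel angle (rad), same sense and zero as the needle: the dial reads zero when bezel = needle, or a whole turn (2 pi) away. The bezel is an aluminium ring, 64 mm diameter, 62 to 80 mm above the table; it carries the white dial face with 20 divisions (18 degrees each), turns stiffly (0.04 N m) from -6.3 to 6.3 and stays where it is left
- bezel_grip (a point): centre of the bezel's upper rim plane, on its axis, 80 mm above the table; grip the ring across its 64 mm diameter from above, pads down to 16 mm below this point
- zero_mark (a point): the zero mark, a broad black bar on the dial face that runs out to a black tab on the ring; this point is 25 mm from the dial's axis
- needle_tip (a point): tip of the needle, 25 mm from the dial's axis
- rack: loose rack, 0.3-0.45 kg: aluminium base 140 x 60 x 12 mm (own x long), five wooden fins across it at own x = -64, -32, 0, 32, 64 mm, each 6 mm thick, 40 wide (y), 40 high (top 52 above the underside). Four slots, 26 mm wide, at x = -48, -16, 16, 48. Origin: centre of underside. Lift it by the middle fin, across its 40 mm width. On the pan its long side goes along the scale's own y
- panel_a: a gessoed wooden panel, a flat block 100 x 62 x 18 mm (own x long, y wide, z thick), 60 to 100 g, lying flat on the table at first (it is one of up to three alike, some may be absent). Origin: the centre of the block. Standing in the rack, its origin is 62 mm above the rack's underside
- panel_b: a gessoed wooden panel, a flat block 100 x 62 x 18 mm (own x long, y wide, z thick), 60 to 100 g, lying flat on the table at first (it is one of up to three alike, some may be absent). Origin: the centre of the block
- panel_c: a gessoed wooden panel, a flat block 100 x 62 x 18 mm (own x long, y wide, z thick), 60 to 100 g, lying flat on the table at first (it is one of up to three alike, some may be absent). Origin: the centre of the block
- jar: a closed squat round paint jar, 56 mm in diameter and 40 mm high (its white lid a little narrower), 200 g, standing on the pan at first. Origin: centre of its underside
- mat: the fixed square cork mat, 100 x 100 x 4 mm. Origin: centre of its underside, on the table
- bottle_tall: bystander: small bottle, 32 mm across, 75 mm high; origin under its centre
- bottle_small: bystander: small bottle, 32 mm across, 60 mm high; origin under its centre
- water_glass: bystander: open glass, 72 mm across, 80 mm high; origin under its centre
- tin: bystander: closed brass-coloured tin, 70 mm across, 80 mm high; origin under its centre
- pot: bystander: small paint pot, 40 mm across, 45 mm high; origin under its centre
- gesso_block: bystander: cork sanding block 60 x 40 x 25 mm; origin under its centre
- brush: bystander: flat brush lying near the robot, about 200 mm long; origin under its middle
Things that resemble listed ones, but are neither listed nor needed, are in the scene too. What is shaped like the rack but red or turquoise is not meant.

How it is judged:
At the end, for the whole second after the job is handed in: Jar upright on the mat (centres within 28 mm); rack flat on the pan (within 30 mm of its middle along each side); every panel present on a short end (within 0.25 rad of vertical) between the rack's fins; zero mark within 4 mm (9 degrees) of the needle's tip; all at rest ((angle between panel_a's own x axis and vertical below 0.25 rad or angle between panel_a's own x axis and vertical above 2.89 rad) and x of panel_a in the frame of rack between -0.062 and 0.062 m and y of panel_a in the frame of rack between -0.02 and 0.02 m and z of panel_a in the frame of rack between 0.054 and 0.07 m and linear speed of each of panel_a, panel_b, panel_c, rack below 0.02 m/s and (angle between panel_b's own x axis and vertical below 0.25 rad or angle between panel_b's own x axis and vertical above 2.89 rad) and x of panel_b in the frame of rack between -0.062 and 0.062 m and y of panel_b in the frame of rack between -0.02 and 0.02 m and z of panel_b in the frame of rack between 0.054 and 0.07 m and (angle between panel_c's own x axis and vertical below 0.25 rad or angle between panel_c's own x axis and vertical above 2.89 rad) and x of panel_c in the frame of rack between -0.062 and 0.062 m and y of panel_c in the frame of rack between -0.02 and 0.02 m and z of panel_c in the frame of rack between 0.054 and 0.07 m and x of rack in the frame of pan_top between -0.03 and 0.03 m and y of rack in the frame of pan_top between -0.03 and 0.03 m and z of rack in the frame of pan_top between -0.005 and 0.005 m and angle between rack's own z axis and vertical below 0.06 rad and horizontal distance between jar and mat below 0.028 m and angle between jar's own z axis and vertical below 0.15 rad and z of jar in the frame of mat between -0.002 and 0.01 m and horizontal distance between needle_tip and zero_mark below 0.004 m and velocity of joint needle between -0.2 and 0.2 rad/s); the robot touches nothing.
It fails at once if a panel is squeezed with 25 N or more (contact force between the fingers and panel_a above 50 N or contact force between the fingers and panel_b above 50 N or contact force between the fingers and panel_c above 50 N).
It fails at once if a bystander is pushed more than 60 mm or knocked over (distance of any of bottle_tall, bottle_small, water_glass, tin, pot, gesso_block, brush from where it was at the start of the episode above 0.06 m or angle between any of bottle_tall, bottle_small, water_glass, tin, pot, gesso_block, brush's own z axis and vertical above 0.5 rad).
Of panel_a, panel_b, panel_c only 2 to 3 are there at a start; the rules pass over those that are not, and their reading is None.
At some moment in a run one of jar may be knocked a few centimetres aside while the robot is not near it.
It also fails if it takes over 210 s, if anything falls off the work surface, if the arm or the gripper's body presses on something with over 40 N, if the wrist force passes 120 N, or if a joint passes its speed limit or range.

## Working session

There is one attempt and no reset: what is moved stays moved. The work goes in short steps, each a Python script; the robot and the scene stay as the last script left them, time stands still between calls to the robot, and variables do not carry over. Pictures are saved under pics/ and viewed, and the job is handed in when it is done.

```bash
ls -la; mkdir -p pics; python3 - <<'E'
from bench import arm, eyes
import cv2,numpy as np
print(arm.get_state())
for n in ("side","top","wrist"):
    s=eyes.snapshot(n)
    print(n,{k:np.round(v,4).tolist() for k,v in s.items() if k!='img'})
    cv2.imwrite(f'pics/{n}0.png',s['img'])
E
```

```text
total 12
drwxr-xr-x  3 agent agent 4096 Dec  7 06:43 .
drwxr-xr-x 23 root  root  4096 Dec  7 06:43 ..
drwxr-xr-x  2 agent agent 4096 Dec  7 06:43 pics
{'time_s': 0.0, 'qpos': array([ 1.08349547,  0.42674444,  0.0738145 ,  1.60661617, -0.03408116,
        1.11080394, -0.06709732]), 'qvel': array([-3.31136659e-04,  6.34700526e-04,  2.47129973e-03, -3.45382140e-06,
       -8.51143796e-04, -2.34743165e-03,  1.17913427e-03]), 'joint_torque': array([ 1.08062115e-03, -9.49836516e+01,  3.76163006e+00, -4.63518512e+01,
        1.95021479e-02,  9.96386079e-03, -1.34723882e-04]), 'tcp_pos': array([ 0.22355423, -0.63646491,  0.23059718]), 'tcp_rot': array([-3.06538231,  1.56948263,  1.98481977]), 'contact_force': array([-0.25869539,  0.00791913,  0.72222001]), 'torque': array([-0.01895244, -0.01752889,  0.01141187]), 'finger_gap': 0.08525767737845961}
side {'camera_matrix': [[393.6479, 0.0, 257.6288], [0.0, 393.6479, 190.6221], [0.0, 0.0, 1.0]], 'eye': [-0.3267, 0.8084, 0.9077], 'attitude': [-2.226, -0.0077, -2.3451]}
top {'camera_matrix': [[429.9505, 0.0, 257.6382], [0.0, 429.9505, 186.8957], [0.0, 0.0, 1.0]], 'eye': [0.3604, 0.039, 1.2838], 'attitude': [-3.0412, -0.0187, -1.595]}
wrist {'camera_matrix': [[271.4311, 0.0, 250.7387], [0.0, 271.4311, 191.2122], [0.0, 0.0, 1.0]], 'mount': [[0.0, -0.2983, 0.9545, -0.1424], [0.0011, -0.9545, -0.2983, 0.0762], [1.0, 0.0011, 0.0003, -0.0011], [0.0, 0.0, 0.0, 1.0]]}
```

View pics/top0.png

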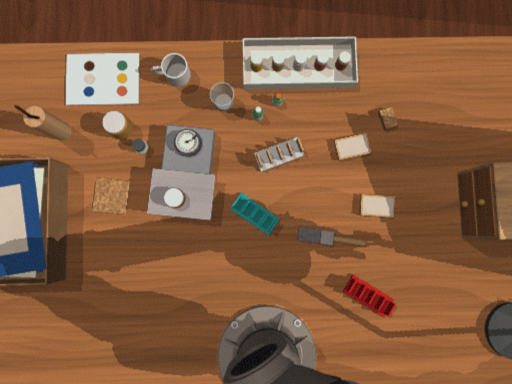

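View pics/side0.png

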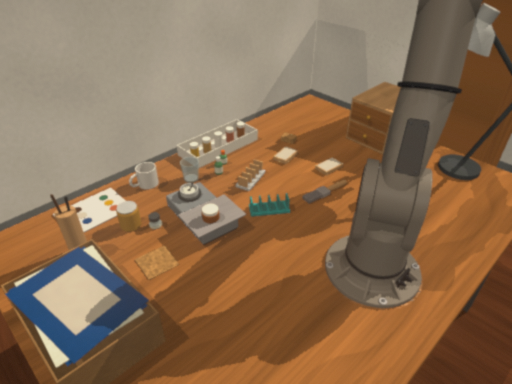

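View pics/wrist0.png

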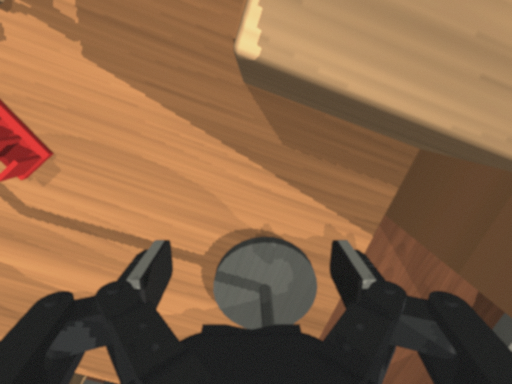

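```bash
cat > h.py <<'E'
from bench import arm, eyes
import cv2,numpy as np
from scipy.spatial.transform import Rotation as R
def cam(n):
    st=arm.get_state(); s=eyes.snapshot(n)
    K=np.array(s['camera_matrix'])
    if n=='wrist':
        M=np.array(s['mount']); Rt=R.from_euler('xyz',st['tcp_rot']).as_matrix()
        Rc=Rt@M[:3,:3]; e=Rt@M[:3,3]+st['tcp_pos']
    else:
        Rc=R.from_euler('xyz',s['attitude']).as_matrix(); e=np.array(s['eye'])
    return dict(img=s['img'],K=K,R=Rc,e=e)
def ray(c,uv):
    d=np.linalg.solve(c['K'],[uv[0],uv[1],1.]); return c['R']@d
def onplane(c,uv,z):
    d=ray(c,uv); return c['e']+d*(z-c['e'][2])/d[2]
def proj(c,p):
    q=c['R'].T@(np.asarray(p)-c['e']); q=c['K']@q; return q[:2]/q[2]
def down(yaw,tilt=None):
    # tool x down, tool z (jaw dir) at world angle yaw
    x=np.array([0,0,-1.]); z=np.array([np.cos(yaw),np.sin(yaw),0]); y=np.cross(z,x)
    return R.from_matrix(np.stack([x,y,z],1)).as_euler('xyz')
def crop(c,u,v,w,h,f,name):
    cv2.imwrite(name,cv2.resize(c['img'][v:v+h,u:u+w],None,fx=f,fy=f,interpolation=cv2.INTER_CUBIC))
E
python3 - <<'E' 2>&1 | grep -v Warn
from h import *
c=cam('top')
crop(c,60,60,200,160,4,'pics/t1.png'); crop(c,220,80,200,150,4,'pics/t2.png')
s=cam('side'); crop(s,130,110,200,150,4,'pics/s1.png')
np.save('top0.npy',c['img'])
for n,uv,z in [('dial',(187,142),.08),('jar',(174,198),.11),('pan',(182,194),.068),('mat',(111,196),.004),('rack',(279,154),.05),('p1',(352,147),.018),('p2',(377,206),.018),('teal',(255,214),.05),('red',(370,296),.05)]:
    print(n,onplane(c,uv,z).round(3))
E
```

```text
dial [0.613 0.211 0.08 ]
jar [0.453 0.243 0.11 ]
pan [0.467 0.228 0.068]
mat [0.471 0.448 0.004]
rack [ 0.579 -0.052  0.05 ]
p1 [ 0.601 -0.274  0.018]
p2 [ 0.423 -0.34   0.018]
teal [0.406 0.022 0.05 ]
red [ 0.167 -0.297  0.05 ]
```

View pics/t1.png

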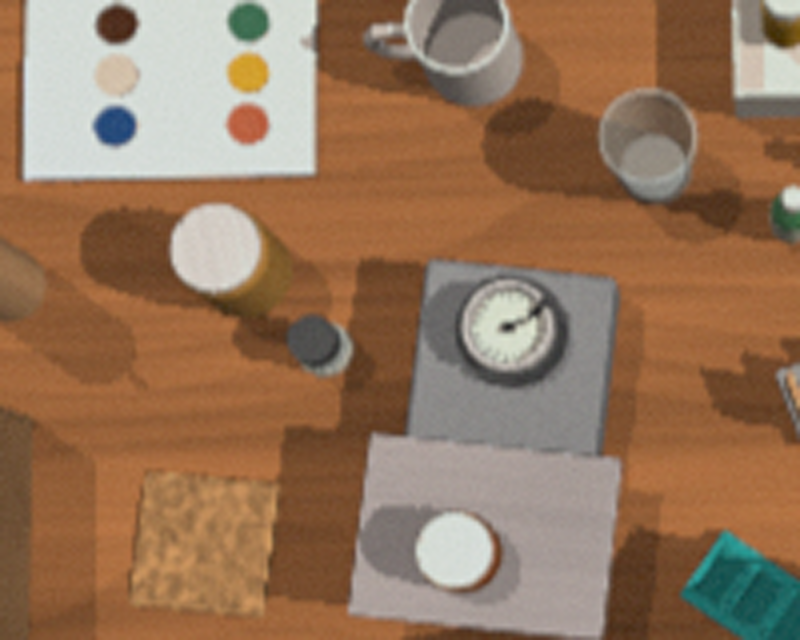

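View pics/t2.png

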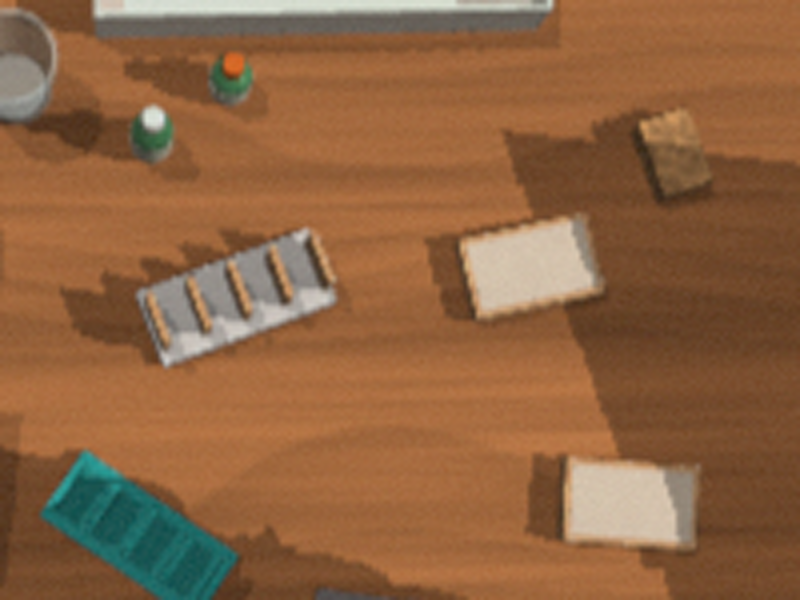

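View pics/s1.png

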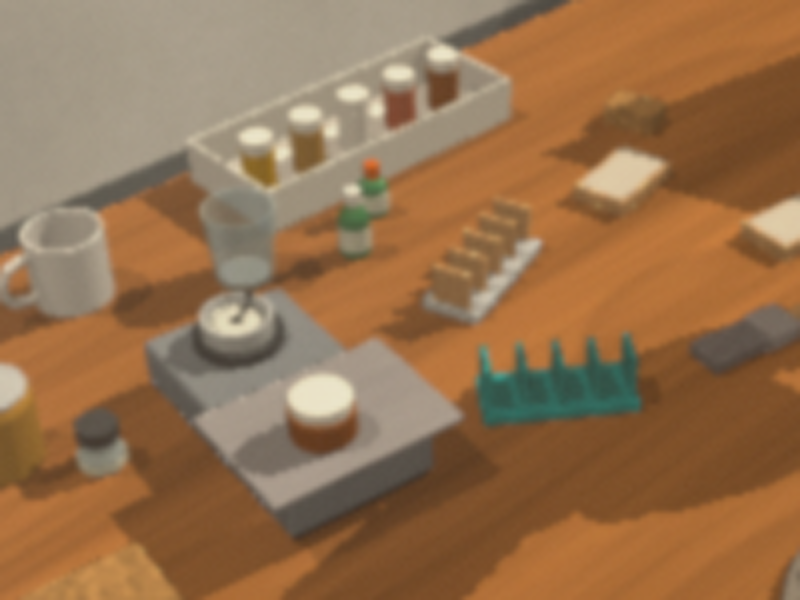

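```bash
cat > meas.py <<'E'
from h import *
def rect(c,mask,z,box,minA=50):
    m=np.zeros_like(mask); u,v,w,h=box; m[v:v+h,u:u+w]=mask[v:v+h,u:u+w]
    cs,_=cv2.findContours(m,cv2.RETR_EXTERNAL,cv2.CHAIN_APPROX_NONE)
    k=max(cs,key=cv2.contourArea)
    W=np.array([onplane(c,p[0],z)[:2] for p in k],np.float32)*1000
    r=cv2.minAreaRect(W); b=cv2.boxPoints(r)
    e0=b[1]-b[0]; e1=b[2]-b[1]
    L=e0 if np.linalg.norm(e0)>np.linalg.norm(e1) else e1
    return np.array(r[0])/1000, np.arctan2(L[1],L[0]), sorted(r[1]),k
E
python3 - <<'E' 2>&1
from meas import *
c=cam('top'); im=c['img']; hsv=cv2.cvtColor(im,cv2.COLOR_BGR2HSV)
S=hsv[...,1];V=hsv[...,2]
for uv in [(350,147),(362,143),(390,206),(376,206),(345,160),(262,156),(300,150),(165,210),(205,190),(185,170),(174,198)]: print(uv,im[uv[1],uv[0]],hsv[uv[1],uv[0]])
low=((S<90)&(V>60)).astype(np.uint8)*255
cv2.imwrite('pics/low.png',low)
for n,b,z in [('p1',(325,125,55,45),.018),('p2',(350,185,55,40),.018),('rack',(250,130,60,45),.012),('pan',(140,165,80,60),.067)]:
    r=rect(c,low,z,b); print(n,r[0].round(4),round(float(r[1]),3),np.round(r[2],1))
E
```

```text
(350, 147) [171 192 210] [ 16  47 210]
(362, 143) [173 196 215] [ 16  50 215]
(390, 206) [117 132 145] [ 16  49 145]
(376, 206) [171 195 213] [ 17  50 213]
(345, 160) [ 43  76 119] [ 13 163 119]
(262, 156) [141 146 150] [ 17  15 150]
(300, 150) [49 62 77] [14 93 77]
(165, 210) [156 162 173] [ 11  25 173]
(205, 190) [143 149 159] [ 11  26 159]
(185, 170) [132 135 138] [ 15  11 138]
(174, 198) [212 218 212] [ 60   7 218]
p1 [ 0.6046 -0.2761] -1.377 [53.2 91.3]
p2 [ 0.4245 -0.3414] 1.476 [53.6 91.1]
rack [ 0.5859 -0.0535] -1.231 [ 61.9 141. ]
pan [0.4796 0.2287] 1.448 [156.1 181.5]
```

View pics/low.png

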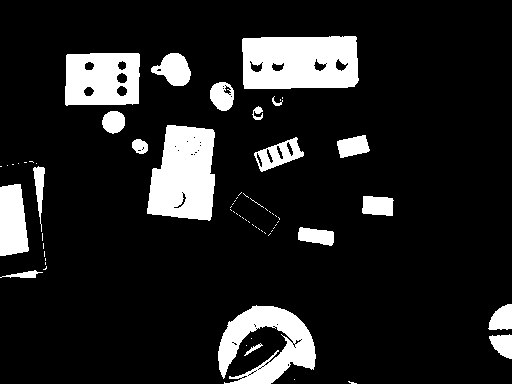

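```bash
python3 - <<'E' 2>&1
from meas import *
c=cam('top')
P=[onplane(c,(60+u/4,60+v/4),.0667)[:2] for u,v in [(371,434),(621,458),(604,636),(349,612)]]
P=np.array(P);print(P.round(4),P.mean(0).round(4))
for i in range(4): d=P[(i+1)%4]-P[i]; print(np.linalg.norm(d).round(4),np.arctan2(d[1],d[0]).round(3))
print('dial',onplane(c,(60+510/4,60+327/4),.08))
M=[onplane(c,(60+u/4,60+v/4),.004)[:2] for u,v in [(146,470),(278,484),(264,614),(131,602)]];print('mat',np.mean(M,0))
print('jarlid',onplane(c,(60+457/4,60+550/4),.1067), 'jar low z',onplane(c,(60+462/4,60+552/4),.09))
# IK feasibility for tilts
E
```

```text
[[0.5417 0.3103]
 [0.5206 0.1331]
 [0.3944 0.1469]
 [0.4155 0.3257]] [0.468 0.229]
0.1785 -1.689
0.1269 3.033
0.1801 1.453
0.1271 -0.121
dial [0.61414462 0.20929289 0.08      ]
mat [0.47256311 0.44701456]
jarlid [0.45434308 0.24287423 0.1067    ] jar low z [0.45420706 0.24231883 0.09      ]
```

```bash
cat >> h.py <<'E'
def ori(az,tilt,jaw_yaw):
    """approach: horizontally toward azimuth az by tilt from straight down; jaw along jaw_yaw (should be perp to az)"""
    x=np.array([np.cos(az)*np.sin(tilt),np.sin(az)*np.sin(tilt),-np.cos(tilt)])
    z=np.array([np.cos(jaw_yaw),np.sin(jaw_yaw),0]); z-=x*(x@z); z/=np.linalg.norm(z)
    y=np.cross(z,x); return R.from_matrix(np.stack([x,y,z],1))
def tcp_for(grasp,Rm,back=0.019):
    return np.asarray(grasp)+Rm.as_matrix()[:,0]*back
E
python3 - <<'E' 2>&1
from h import *
sc=-0.12
t=np.deg2rad
def ok(g,az,tl,jy):
    Rm=ori(az,t(tl),jy); q=arm.inverse_kinematics(tcp_for(g,Rm),Rm.as_euler('xyz'))
    return None if q is None else np.round(q,2)
for pan,(gx,az0) in {'p1':((.6046,-.2761),-1.377),'p2':((.4245,-.3414),1.476)}.items():
  for s in (0,np.pi):
   for j in (0,np.pi):
    print(pan,s>0,j>0,[ (tl, ok((*gx,.012),az0+s,tl,az0+np.pi/2+j) is not None) for tl in (0,20,30,40,50,60)])
for s in (0,np.pi):
  for j in (0,np.pi):
    print('place +y' if s==0 else 'place -y',j>0,[(tl, ok((.468,.229,.16),sc+np.pi/2+s,tl,sc+j) is not None) for tl in (0,20,30,40,50,60,70,80,90)])
E
```

```text
<sys>:0: UserWarning: Gimbal lock detected. Setting third angle to zero since it is not possible to uniquely determine all angles.
p1 False False [(0, True), (20, True), (30, True), (40, True), (50, True), (60, True)]
p1 False True [(0, True), (20, True), (30, True), (40, True), (50, True), (60, True)]
p1 True False [(0, True), (20, True), (30, True), (40, True), (50, True), (60, True)]
p1 True True [(0, True), (20, True), (30, True), (40, True), (50, True), (60, True)]
p2 False False [(0, True), (20, True), (30, True), (40, True), (50, True), (60, True)]
p2 False True [(0, True), (20, True), (30, True), (40, True), (50, True), (60, True)]
p2 True False [(0, True), (20, True), (30, True), (40, True), (50, True), (60, True)]
p2 True True [(0, True), (20, True), (30, True), (40, True), (50, True), (60, True)]
place +y False [(0, True), (20, True), (30, True), (40, True), (50, True), (60, True), (70, True), (80, True), (90, True)]
place +y True [(0, True), (20, True), (30, True), (40, True), (50, True), (60, True), (70, True), (80, True), (90, True)]
place -y False [(0, True), (20, True), (30, True), (40, True), (50, True), (60, True), (70, True), (80, True), (90, True)]
place -y True [(0, True), (20, True), (30, True), (40, True), (50, True), (60, True), (70, True), (80, True), (90, True)]
```

```bash
python3 -W ignore - <<'E' 2>&1
from h import *
p=arm.get_state()['tcp_pos']
arm.line_to([p[0],p[1],.35],velocity=.3)
arm.goto([.44,.243,.30],ori(0,0,-.12).as_euler('xyz'))
print(arm.get_state()['time_s'])
c=cam('wrist'); cv2.imwrite('pics/w1.png',c['img'])
t=cam('top'); cv2.imwrite('pics/t3.png',t['img'])
E
```

```text
4.0667
```

View pics/w1.png

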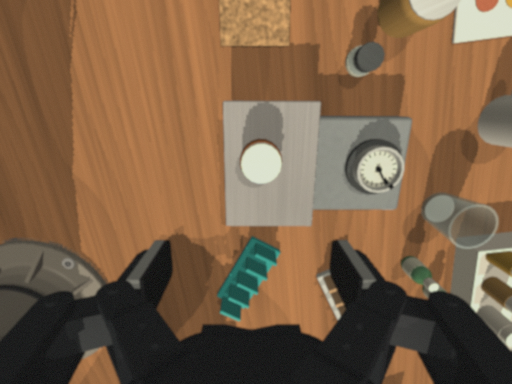

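View pics/t3.png

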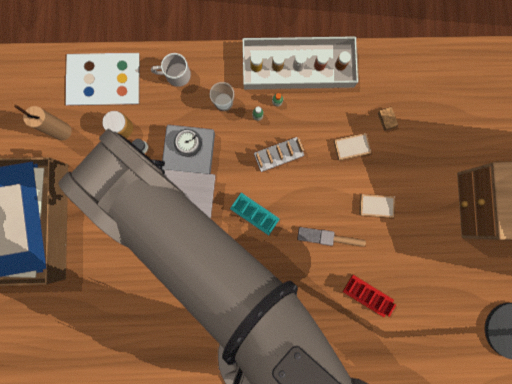

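Wrist view: jar lid at (261,162) on the pan, dial at (380,167), mat at (255,20). The area that the arm hid at first holds no third panel. Candidates in the top view:
- **Rack:** grey with wooden fins (279,154), chosen. Turquoise (255,214) and red (370,296) are decoys.
- **Panels:** (352,147) and (377,206), chosen. The cork block (388,119) and palette (102,80) are not panels.
- **Jar:** white lid on the pan (174,198), chosen. Tin (117,123), pot (140,146) and the tray jars are not it.

The close crops pics/t1.png and t2.png confirm these.

```bash
python3 -W ignore - <<'E' 2>&1
from h import *
c=cam('wrist'); 
print('jar',onplane(c,(261,162),.1067).round(4))
P=np.array([onplane(c,uv,.0667)[:2] for uv in [(224,102),(321,101),(312,227),(226,226)]]);print('pan',P.round(4),P.mean(0))
print('dial',onplane(c,(380,169),.08).round(4))
O=ori(0,0,-.12).as_euler('xyz')
j=onplane(c,(261,162),.1067); jx,jy=(j[0]+.4543)/2,(j[1]+.2425)/2
arm.goto([jx,jy,.20],O)
arm.line_to([jx,jy,.082],velocity=.12)
arm.set_gripper(.03,40)
s=arm.get_state();print(s['finger_gap'],s['contact_force'])
arm.line_to([jx,jy,.20],velocity=.15)
print(arm.get_state()['finger_gap'],arm.get_state()['contact_force'],arm.get_state()['time_s'])
c=cam('wrist');cv2.imwrite('pics/w2.png',c['img'])
E
```

```text
jar [0.454  0.2517 0.1067]
pan [[0.4149 0.329 ]
 [0.5416 0.315 ]
 [0.5203 0.1355]
 [0.3914 0.1526]] [0.46704897 0.23302988]
dial [0.6144 0.2174 0.08  ]
0.05391294446754722 [0.96705882 0.30535574 1.08770776]
0.0541234272092449 [-0.54948269  1.08336752 -1.82408505] 7.1583
```

View pics/w2.png

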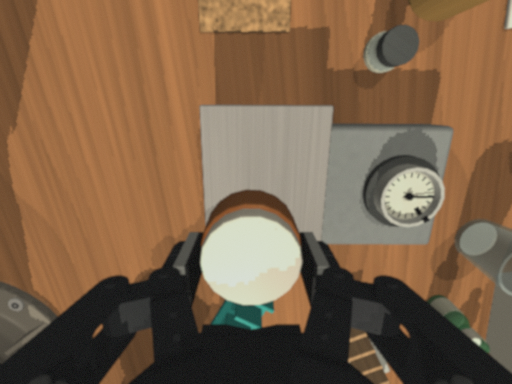

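```bash
python3 -W ignore - <<'E' 2>&1
from h import *
m=np.array([.4726,.449])
arm.line_to([*m,.20],velocity=.2)
arm.line_to([*m,.0205],velocity=.12)
print(arm.get_state()['contact_force'])
arm.set_gripper(.085)
arm.line_to([*m,.25],velocity=.25)
O=ori(0,0,-1.231+np.pi/2).as_euler('xyz')
arm.goto([.585,-.03,.25],O)
print(arm.get_state()['time_s'])
c=cam('wrist');cv2.imwrite('pics/w3.png',c['img'])
c=cam('top');cv2.imwrite('pics/t4.png',c['img'])
E
```

```text
[-0.19285573 -0.23478267 -1.54091293]
13.3
```

View pics/w3.png

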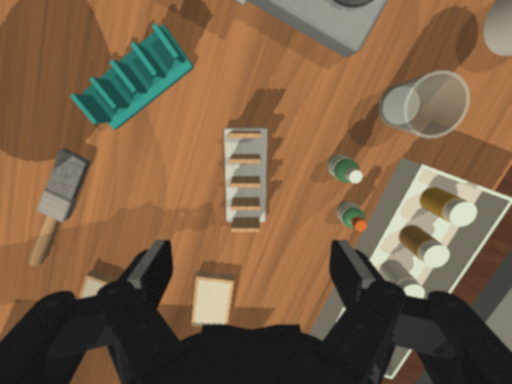

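View pics/t4.png

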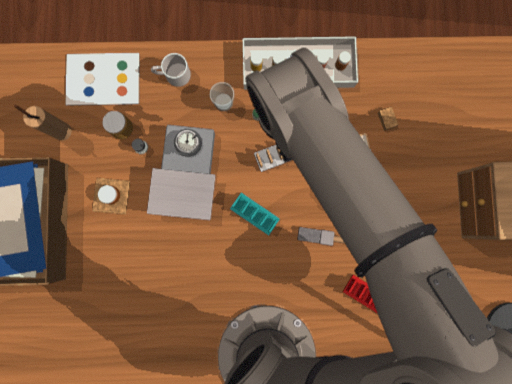

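```bash
python3 -W ignore - <<'E' 2>&1
from h import *
c=cam('wrist')
P=np.array([onplane(c,uv,.012)[:2] for uv in [(225,129),(268,128),(266,222),(226,221)]]);print(P.round(4),P.mean(0))
d=P[0]-P[3];print(np.linalg.norm(d),np.arctan2(*d[::-1]),np.linalg.norm(P[0]-P[1]))
# middle fin top: 
for uv in [(245,184)]: print('fin',onplane(c,uv,.052))
t=cam('top'); print('jar',onplane(t,(107,194.5),.044))
E
```

```text
[[ 0.5359  0.0044]
 [ 0.591   0.0254]
 [ 0.6375 -0.1064]
 [ 0.5796 -0.1252]] [ 0.58599987 -0.05045559]
0.1367676166138915 1.8960560011048913 0.058916113715373475
fin [ 0.58459265 -0.04939783  0.052     ]
jar [0.47239196 0.44628788 0.044     ]
```

```bash
python3 -W ignore - <<'E' 2>&1
from h import *
O=ori(0,0,-1.24+np.pi/2).as_euler('xyz')
x,y=.5855,-.0512
arm.set_gripper(.066)
arm.goto([x,y,.15],O)
arm.line_to([x,y,.026],velocity=.12)
c=cam('wrist');cv2.imwrite('pics/w4.png',c['img'])
arm.set_gripper(.03,60)
s=arm.get_state();print(s['finger_gap'],s['contact_force'])
arm.line_to([x,y,.20],velocity=.1)
s=arm.get_state();print(s['finger_gap'],s['contact_force'],s['time_s'])
c=cam('wrist');cv2.imwrite('pics/w5.png',c['img'])
E
```

```text
0.03849016214356007 [-2.63940068 -1.39264971  8.91641175]
0.038036506329550794 [-0.42516772  0.02160029 -3.80333322] 17.8083
```

View pics/w5.png

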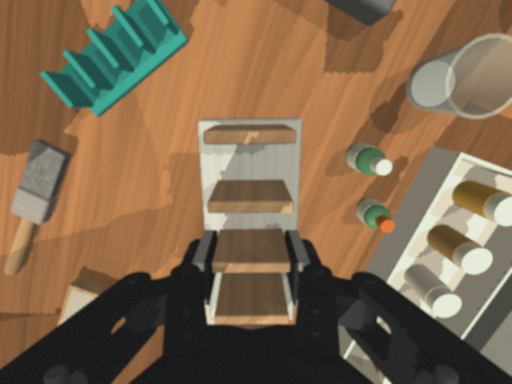

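```bash
python3 -W ignore - <<'E' 2>&1
from h import *
O=ori(0,0,-.12).as_euler('xyz')
x,y=.4675,.231
arm.line_to([.53,.05,.25],velocity=.2)
arm.goto([x,y,.22],O)
arm.line_to([x,y,.115],velocity=.15)
c=cam('wrist');cv2.imwrite('pics/w6.png',c['img'])
c=cam('side');crop(c,130,110,200,150,4,'pics/s6.png')
arm.line_to([x,y,.0935],velocity=.05)
s=arm.get_state();print(s['finger_gap'],s['contact_force'],s['time_s'])
E
```

```text
0.038062931689049194 [-1.93425052 -1.74142946 -2.13724699] 20.9833
```

View pics/w6.png

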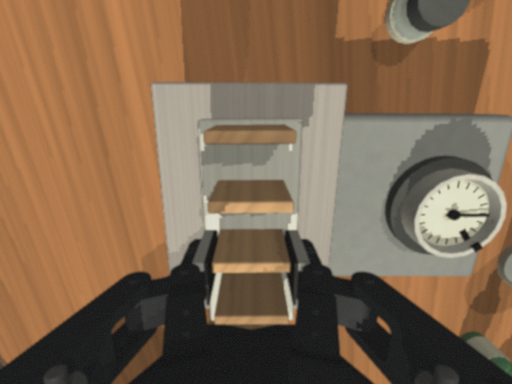

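View pics/s6.png

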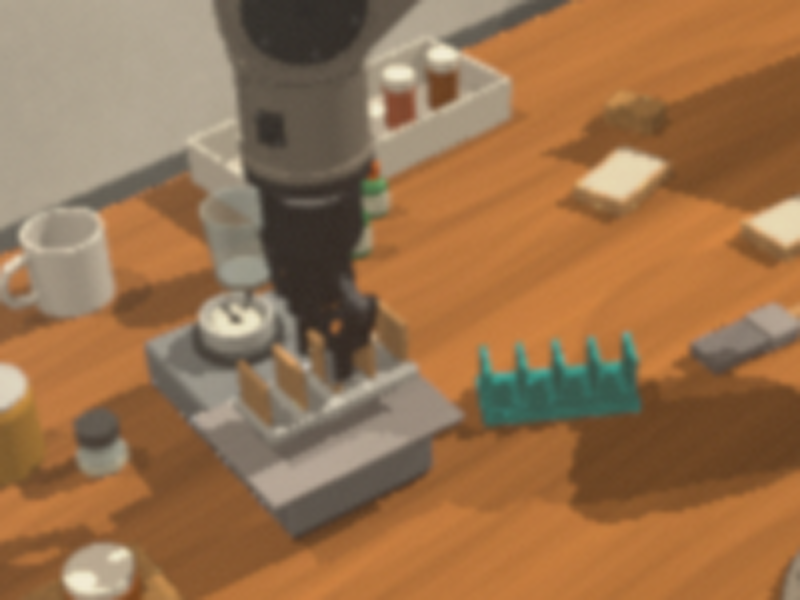

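```bash
python3 -W ignore - <<'E' 2>&1
from h import *
x,y=.4675,.231
arm.set_gripper(.066)
arm.line_to([x,y,.26],velocity=.15)
arm.line_to([x+.0,y-.07,.36],velocity=.2)
arm.hold(.5)
c=cam('wrist');cv2.imwrite('pics/w7.png',c['img'])
print(arm.get_state()['time_s'])
E
```

```text
23.9333
```

View pics/w7.png

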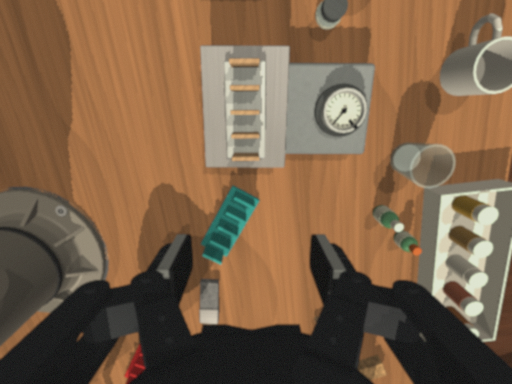

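```bash
python3 -W ignore - <<'E' 2>&1
from h import *
arm.set_gripper(.085,20)
Rm=ori(-1.377,np.deg2rad(20),.194)
arm.goto([.6046,-.25,.25],Rm.as_euler('xyz'))
c=cam('wrist');cv2.imwrite('pics/w8.png',c['img'])
t=cam('top');crop(t,140,110,120,120,5,'pics/t8.png');cv2.imwrite('pics/t8f.png',t['img'])
print(arm.get_state()['time_s'])
E
```

```text
25.9833
```

View pics/w8.png

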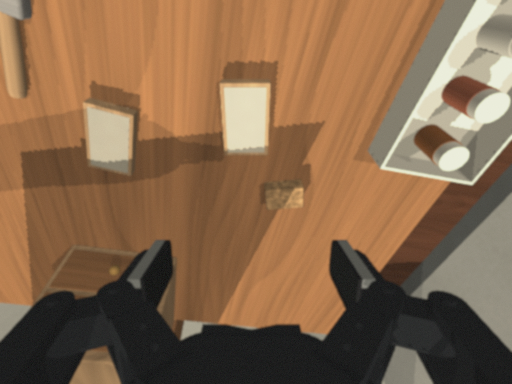

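View pics/t8.png

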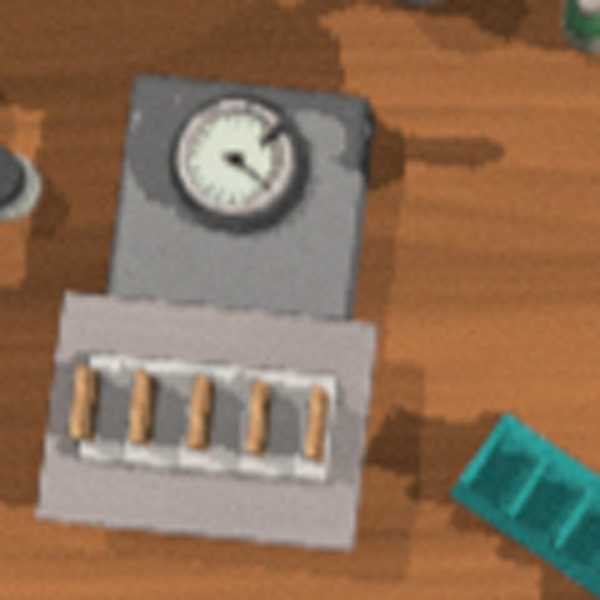

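View pics/t8f.png

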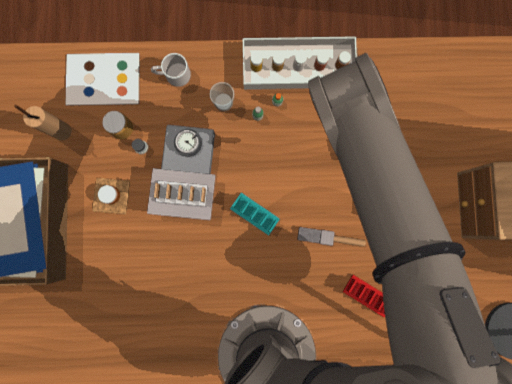

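```bash
python3 -W ignore - <<'E' 2>&1
from meas import *
c=cam('wrist');t=cam('top')
hsv=cv2.cvtColor(c['img'],cv2.COLOR_BGR2HSV)
low=((hsv[...,1]<110)&(hsv[...,2]>50)).astype(np.uint8)*255
for n,b in [('p1',(205,70,80,100)),('p2',(70,90,80,95))]:
    r=rect(c,low,.018,b);print(n,r[0].round(4),round(float(r[1]),3),np.round(r[2],1), cv2.boundingRect(r[3]))
F=np.array([onplane(t,(140+u/5,110+v/5),.1174)[:2] for u,v in [(84,402),(142,406),(202,412),(259,417),(316,423)]])
print(F.round(4),F.mean(0)); d=F[0]-F[-1];print(np.linalg.norm(d),np.arctan2(d[1],d[0]))
P=np.array([onplane(t,(140+u/5,110+v/5),.0654)[:2] for u,v in [(66,293),(377,324),(353,549),(38,516)]]);print('pan',P.mean(0))
B=np.array([onplane(t,(140+u/5,110+v/5),.0774)[:2] for u,v in [(92,354),(337,378),(328,478),(80,457)]]);print('rackbase',B.mean(0))
E
```

```text
p1 [ 0.6028 -0.2723] -1.372 [56.9 95.1] (223, 84, 46, 70)
p2 [ 0.4257 -0.3395] 1.476 [63.1 95.6] (86, 105, 49, 70)
[[0.4739 0.2881]
 [0.471  0.2568]
 [0.467  0.2243]
 [0.4636 0.1935]
 [0.4596 0.1627]] [0.46700523 0.22506335]
0.12624412783279362 1.4574373482064105
pan [0.46715628 0.22884622]
rackbase [0.46794294 0.22659262]
```

```bash
cat > pick.py <<'E'
from h import *
def pick(center,pyaw,off=.022,tilt=20,zt=.003):
    px=np.array([np.cos(pyaw),np.sin(pyaw)])
    g=np.array(center)-off*px
    Rm=ori(pyaw,np.deg2rad(tilt),pyaw+np.pi/2)
    # tool axis should cross the panel mid-thickness near tip
    xt=Rm.as_matrix()[:,0]
    # TCP such that pad contact (~10mm behind TCP) lies over g
    p=np.r_[g+0.010*xt[:2],zt]
    arm.set_gripper(.085,20)
    arm.goto([p[0],p[1],.12],Rm.as_euler('xyz'))
    c=cam('wrist');cv2.imwrite('pics/pk_a.png',c['img'])
    arm.line_to(p,velocity=.08)
    s=arm.get_state();print('down',s['tcp_pos'],s['contact_force'])
    arm.set_gripper(.068); arm.set_gripper(.05,20)
    s=arm.get_state();print('closed',s['finger_gap'],s['contact_force'])
    arm.line_to([p[0],p[1],.30],velocity=.12)
    s=arm.get_state();print('up',s['finger_gap'],s['contact_force'],s['time_s'])
    c=cam('wrist');cv2.imwrite('pics/pk_b.png',c['img'])
E
python3 -W ignore - <<'E' 2>&1
from pick import *
pick((.6037,-.2743),-1.375)
c=cam('side');crop(c,150,50,256,192,3,'pics/s9.png')
E
```

```text
down [ 0.60031106 -0.25619076  0.00346892] [-0.99132517 -0.04932409 -0.10478028]
closed 0.06128815039659101 [-0.9450233   1.04061283  3.830254  ]
up 0.061442533351871116 [ 0.10763834 -0.16482025 -0.86730355] 31.7083
```

View pics/pk_b.png

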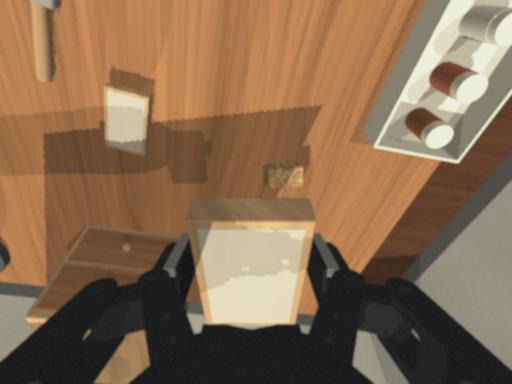

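View pics/s9.png

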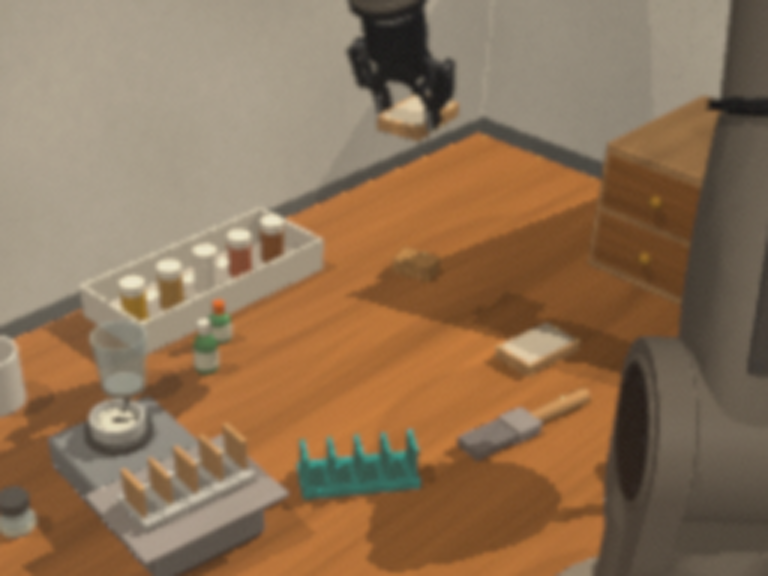

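```bash
cat > place.py <<'E'
from h import *
U=1.455; u=np.array([np.cos(U),np.sin(U),0])
def poses(center,pyaw,slot,rackc,tilt=20,off=.022,zt=.003):
    px=np.array([np.cos(pyaw),np.sin(pyaw)]); g=np.array(center)-off*px
    Rp=ori(pyaw,np.deg2rad(tilt),pyaw+np.pi/2).as_matrix()
    p=np.r_[g+0.010*Rp[:2,0],zt]
    o=Rp.T@(np.r_[center,.009]-p)
    Rl=ori(U,np.deg2rad(90-tilt),U-np.pi/2)
    c=np.r_[rackc,0]+slot*u
    return lambda zc:(c+[0,0,zc]-Rl.as_matrix()@o), Rl.as_euler('xyz')
E
python3 -W ignore - <<'E' 2>&1
from place import *
f,O=poses((.6037,-.2743),-1.375,.016,(.4675,.2275))
print(f(.1824))
arm.goto([.5,-.05,.33],O)
arm.goto(f(.26),O)
arm.line_to(f(.1824),velocity=.1)
print(arm.get_state()['time_s'],arm.get_state()['finger_gap'])
c=cam('wrist');cv2.imwrite('pics/w10.png',c['img'])
c=cam('side');crop(c,130,110,200,150,4,'pics/s10.png')
c=cam('top');crop(c,140,110,120,120,5,'pics/t10.png')
E
```

```text
[0.47004183 0.24935267 0.2009798 ]
Traceback (most recent call last):
bench.PlanningError: the arm cannot take that pose within its joint ranges
```

```bash
python3 -W ignore - <<'E' 2>&1
from place import *
print(arm.get_state()['qpos'].round(2),arm.get_state()['tcp_pos'])
f,O=poses((.6037,-.2743),-1.375,.016,(.4675,.2275))
for z in (.13,.15,.1824,.2,.22,.24,.26):
    q=arm.inverse_kinematics(f(z),O); print(z,None if q is None else np.round(q,2))
E
```

```text
[ 1.37  0.7  -1.11  1.86 -0.6   1.27  0.45] [ 0.49995778 -0.04974744  0.32972391]
0.13 [ 0.96  1.01 -1.19  2.24 -0.86  0.42  0.76]
0.15 [ 0.97  0.96 -1.2   2.24 -0.89  0.45  0.75]
0.1824 [ 0.98  0.87 -1.22  2.24 -0.94  0.51  0.73]
0.2 None
0.22 None
0.24 None
0.26 None
```

```bash
python3 -W ignore - <<'E' 2>&1
from place import *
f,O=poses((.6037,-.2743),-1.375,.016,(.4675,.2275))
for s in (0,.05,.1,.15,.2,.25):
  for z in (.18,.19,.25):
    q=arm.inverse_kinematics(f(z)-s*u,O); print(s,z,None if q is None else np.round(q,2))
E
```

```text
0 0.18 [ 0.98  0.87 -1.22  2.24 -0.94  0.51  0.73]
0 0.19 [ 0.99  0.85 -1.23  2.24 -0.95  0.53  0.72]
0 0.25 None
0.05 0.18 [ 1.08  0.86 -1.2   2.23 -0.84  0.61  0.68]
0.05 0.19 [ 1.08  0.83 -1.2   2.23 -0.85  0.63  0.68]
0.05 0.25 None
0.1 0.18 [ 1.16  0.84 -1.16  2.21 -0.76  0.72  0.66]
0.1 0.19 [ 1.17  0.82 -1.17  2.21 -0.77  0.74  0.65]
0.1 0.25 [ 1.21  0.67 -1.21  2.19 -0.85  0.85  0.61]
0.15 0.18 [ 1.23  0.83 -1.12  2.18 -0.69  0.83  0.65]
0.15 0.19 [ 1.24  0.81 -1.13  2.18 -0.7   0.84  0.64]
0.15 0.25 [ 1.29  0.68 -1.19  2.16 -0.76  0.95  0.59]
0.2 0.18 [ 1.3   0.83 -1.09  2.14 -0.62  0.93  0.63]
0.2 0.19 [ 1.31  0.81 -1.1   2.13 -0.63  0.94  0.63]
0.2 0.25 [ 1.36  0.69 -1.16  2.11 -0.69  1.04  0.58]
0.25 0.18 [ 1.35  0.83 -1.05  2.08 -0.56  1.03  0.63]
0.25 0.19 [ 1.36  0.81 -1.06  2.08 -0.57  1.04  0.62]
0.25 0.25 [ 1.41  0.71 -1.13  2.06 -0.63  1.13  0.57]
```

```bash
python3 -W ignore - <<'E' 2>&1
from place import *
f,O=poses((.6037,-.2743),-1.375,.016,(.4675,.2275))
arm.goto(f(.25)-.2*u,O)
arm.line_to(f(.185)-.13*u,velocity=.12)
arm.line_to(f(.185),velocity=.12)
print(arm.get_state()['time_s'],arm.get_state()['finger_gap'],arm.get_state()['tcp_pos']-f(.185))
c=cam('wrist');cv2.imwrite('pics/w10.png',c['img'])
c=cam('side');crop(c,130,110,200,150,4,'pics/s10.png')
c=cam('top');crop(c,140,110,120,120,5,'pics/t10.png')
E
```

```text
35.7917 0.06122601733827984 [ 0.0002682  -0.00063638 -0.00017865]
```

View pics/w10.png

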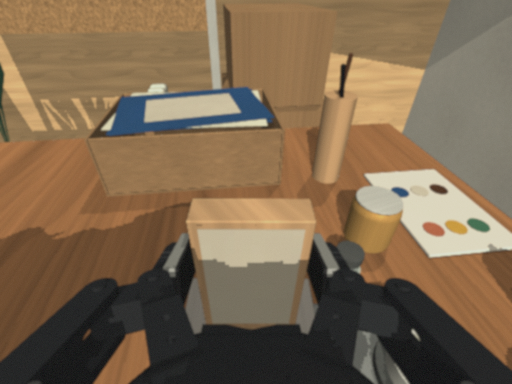

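View pics/s10.png

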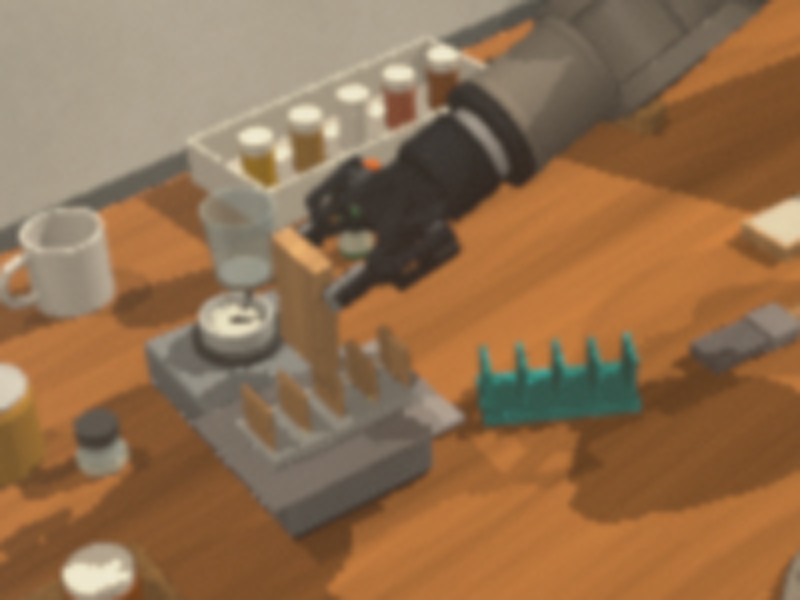

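View pics/t10.png

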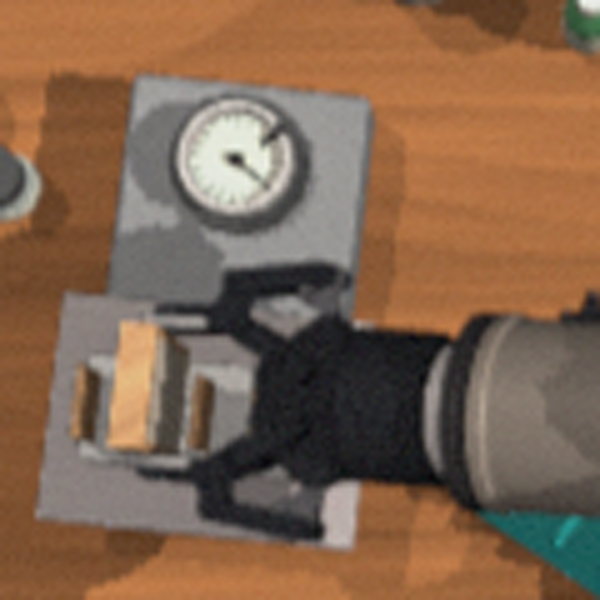

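```bash
python3 -W ignore - <<'E' 2>&1
from place import *
t=cam('top');s=cam('side')
print('expected', np.array([.4675,.2275])+.016*u[:2])
P=[onplane(t,(140+a/5,110+b/5),.235)[:2] for a,b in [(121,322),(159,321),(149,452),(106,446)]]
print(np.round(P,4),np.mean(P,0))
# side: panel top corners & fin tops
g=lambda a,b:(130+a/4,110+b/4)
print('side panel top',[onplane(s,g(*q),.235)[:2].round(4) for q in [(274,234),(293,230),(336,268),(320,278)]])
print('side fins', [onplane(s,g(*q),.1174)[:2].round(4) for q in [(258,410),(294,394),(330,378),(361,360),(394,345)]])
print('side bottom', [onplane(s,g(*q),.135)[:2].round(4) for q in [(318,388),(341,376)]])
E
python3 - <<'E'
import cv2
a=cv2.imread('pics/s10.png')[200:500,180:480];cv2.imwrite('pics/s10z.png',cv2.resize(a,None,fx=2,fy=2,interpolation=cv2.INTER_CUBIC))
E
```

```text
expected [0.4693486  0.24339285]
[[0.5014 0.2449]
 [0.5015 0.2264]
 [0.4373 0.2315]
 [0.4407 0.2523]] [0.47020025 0.23876738]
side panel top [array([0.4975, 0.2448]), array([0.4919, 0.2311]), array([0.431 , 0.2391]), array([0.4293, 0.2554])]
side fins [array([0.4596, 0.3017]), array([0.4556, 0.27  ]), array([0.4514, 0.2375]), array([0.4518, 0.2054]), array([0.4482, 0.1737])]
side bottom [array([0.4311, 0.2644]), array([0.4301, 0.2426])]
```

View pics/s10z.png

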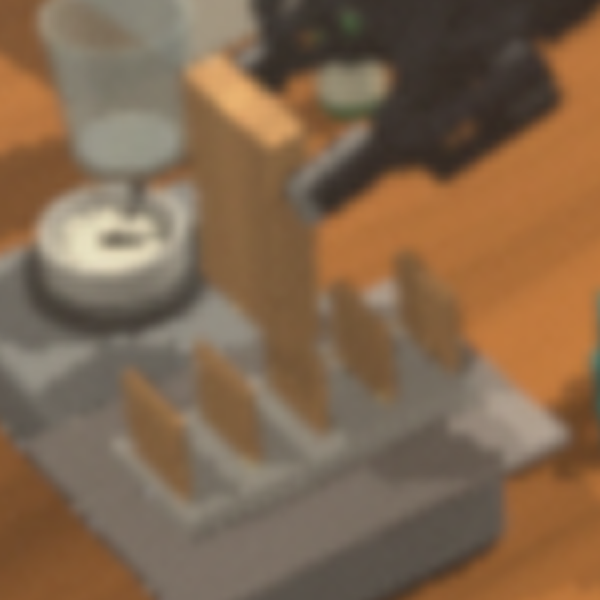

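```bash
python3 -W ignore - <<'E' 2>&1
from place import *
f,O=poses((.6037,-.2743),-1.375,.016,(.4675,.2305))
arm.line_to(f(.185),velocity=.05)
print(arm.get_state()['contact_force'])
for z in (.165,.15,.14):
    arm.line_to(f(z),velocity=.04); print(z,arm.get_state()['contact_force'].round(2),arm.get_state()['torque'].round(3),arm.get_state()['tcp_pos']-f(z))
c=cam('side');crop(c,170,150,100,75,8,'pics/s11.png')
c=cam('top');crop(c,140,110,120,120,5,'pics/t11.png')
E
```

```text
[-0.77181966 -0.18772037 -1.03343788]
0.165 [-0.06  0.83 -0.54] [-1.183  0.134 -0.007] [-5.44515929e-05  1.12389985e-04  4.70014273e-05]
0.15 [ 1.41  0.48 -0.37] [-1.157  0.163  0.019] [-7.73540018e-05  1.32602009e-04 -1.11024501e-05]
0.14 [-0.34 -0.12 -0.7 ] [-1.165  0.187 -0.004] [-6.12321143e-05  4.71675224e-05 -1.33319306e-04]
```

View pics/s11.png

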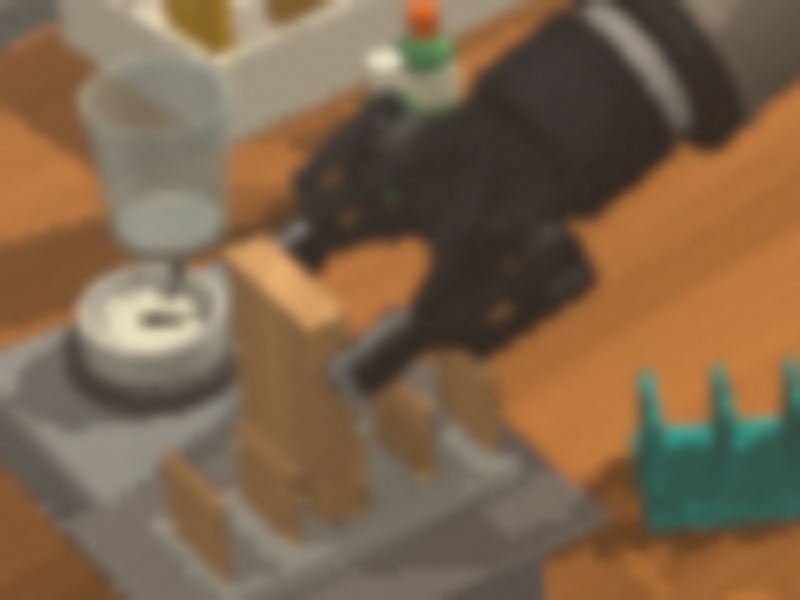

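View pics/t11.png

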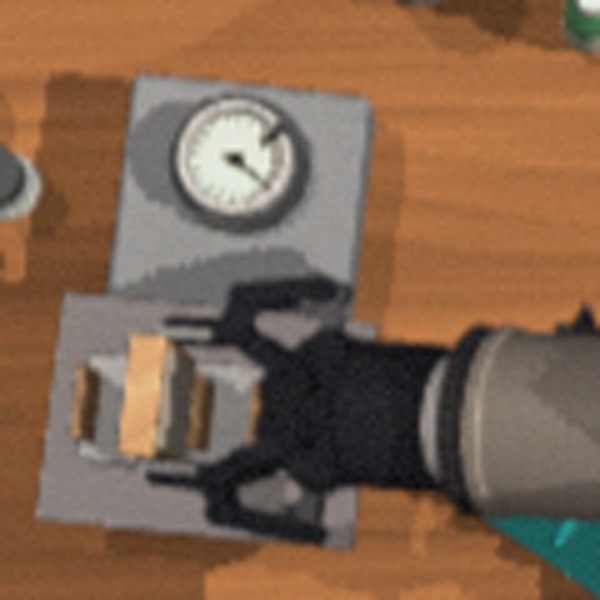

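```bash
python3 -W ignore - <<'E' 2>&1
from place import *
f,O=poses((.6037,-.2743),-1.375,.016,(.4675,.2305))
for z in (.131,.1275):
    arm.line_to(f(z),velocity=.03); print(z,arm.get_state()['contact_force'].round(2),arm.get_state()['finger_gap'])
arm.set_gripper(.07); arm.hold(.2)
c=cam('side');crop(c,170,150,100,75,8,'pics/s12.png')
arm.set_gripper(.085)
arm.line_to(f(.16)-.14*u,velocity=.12)
arm.line_to(f(.24)-.2*u,velocity=.15)
arm.goto([.46,-.3,.30],ori(1.476-np.pi,np.deg2rad(20),1.476-np.pi/2).as_euler('xyz'))
print(arm.get_state()['time_s'])
c=cam('side');crop(c,130,110,200,150,4,'pics/s13.png')
c=cam('top');crop(c,140,110,120,120,5,'pics/t13.png')
c=cam('wrist');cv2.imwrite('pics/w13.png',c['img'])
E
```

```text
0.131 [ 0.55  0.56 -0.39] 0.06130659737237714
0.1275 [ 0.33  0.58 -0.45] 0.06142334587737545
42.9417
```

View pics/s13.png

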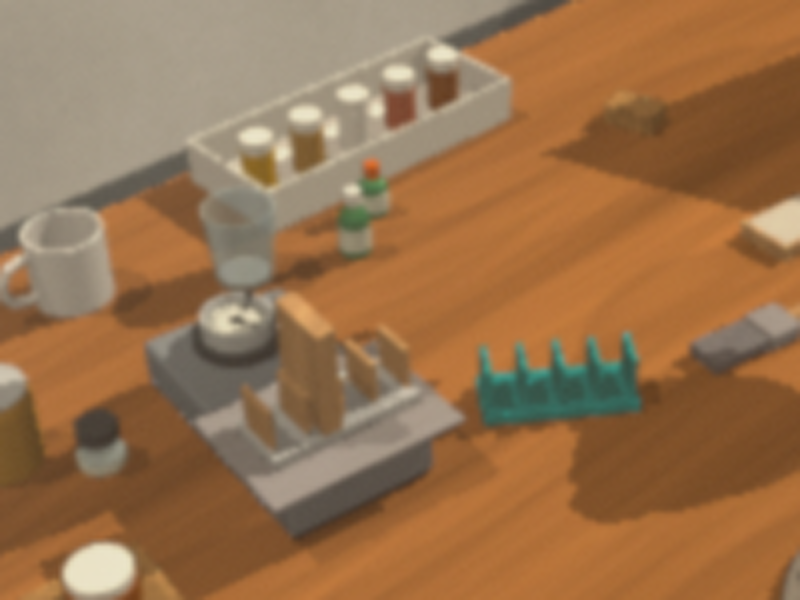

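View pics/t13.png

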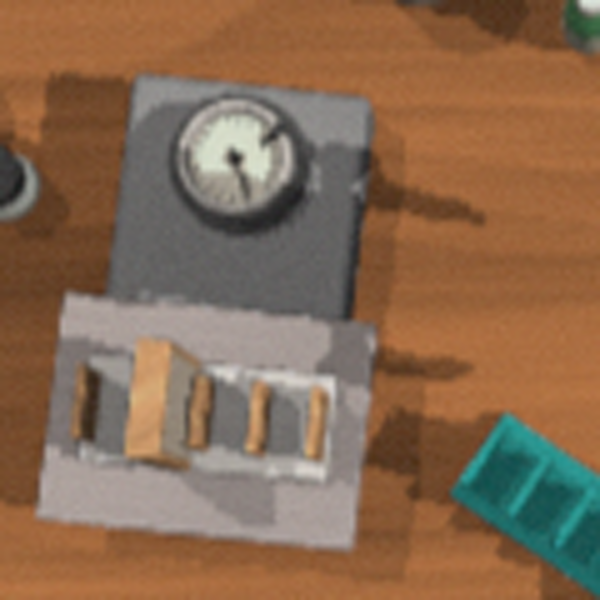

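View pics/w13.png

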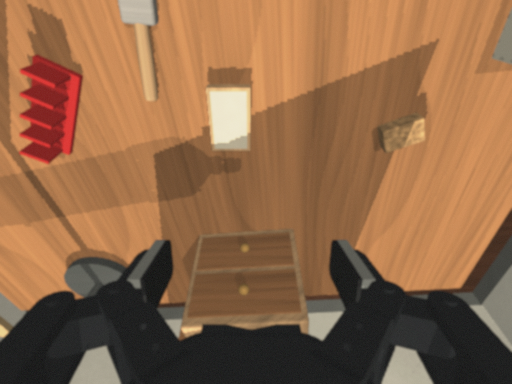

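```bash
python3 -W ignore - <<'E' 2>&1
from pick import *
import place
pick((.425,-.339),1.476-np.pi)
f,O=place.poses((.425,-.339),1.476-np.pi,-.048,(.4675,.2305)); u=place.u
for a in (f(.25)-.17*u,f(.185)-.1*u,f(.185),f(.127)):
    q=arm.inverse_kinematics(a,O);print(None if q is None else np.round(q,2))
E
```

```text
down [ 0.42695738 -0.32069664  0.00344324] [ 0.95294266  0.21525935 -0.78015593]
closed 0.061087673825906706 [-0.85399559  1.52176575  5.32824097]
up 0.06153105693220739 [ 0.26177469  0.25117903 -0.479899  ] 48.8917
[ 1.39  0.7  -1.14  2.08 -0.65  1.09  0.57]
[ 1.27  0.83 -1.14  2.17 -0.65  0.85  0.62]
[ 1.11  0.85 -1.2   2.23 -0.81  0.64  0.66]
[ 1.09  1.02 -1.18  2.23 -0.66  0.52  0.63]
```

View pics/pk_b.png

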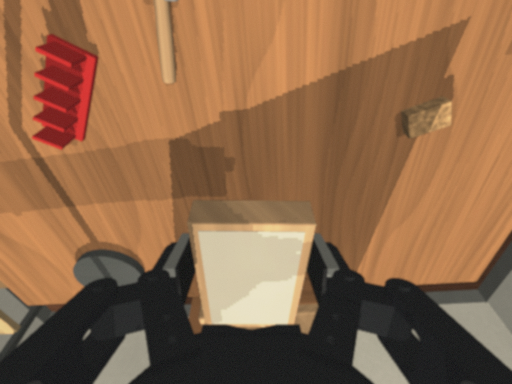

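```bash
python3 -W ignore - <<'E' 2>&1
from place import *
f,O=poses((.425,-.339),1.476-np.pi,-.048,(.4675,.2305))
arm.goto([.5,-.08,.33],O)
arm.goto(f(.25)-.17*u,O)
arm.line_to(f(.19)-.1*u,velocity=.12)
arm.line_to(f(.185),velocity=.1)
for z in (.165,.152):
    arm.line_to(f(z),velocity=.04); print(z,arm.get_state()['contact_force'].round(2))
print(arm.get_state()['time_s'])
c=cam('side');crop(c,170,150,100,75,8,'pics/s14.png')
c=cam('top');crop(c,140,110,120,120,5,'pics/t14.png')
E
```

```text
0.165 [ 0.3  -0.01 -0.13]
0.152 [ 0.5   0.43 -0.97]
53.75
```

View pics/s14.png

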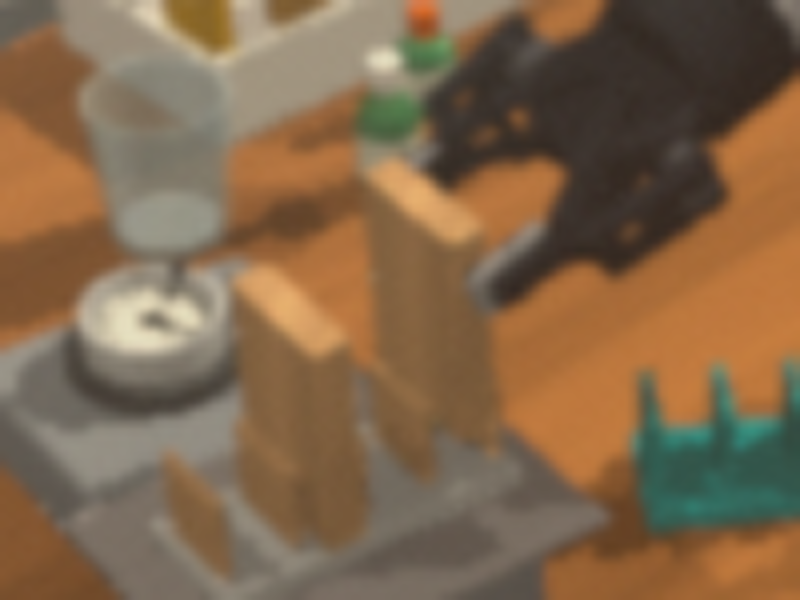

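View pics/t14.png

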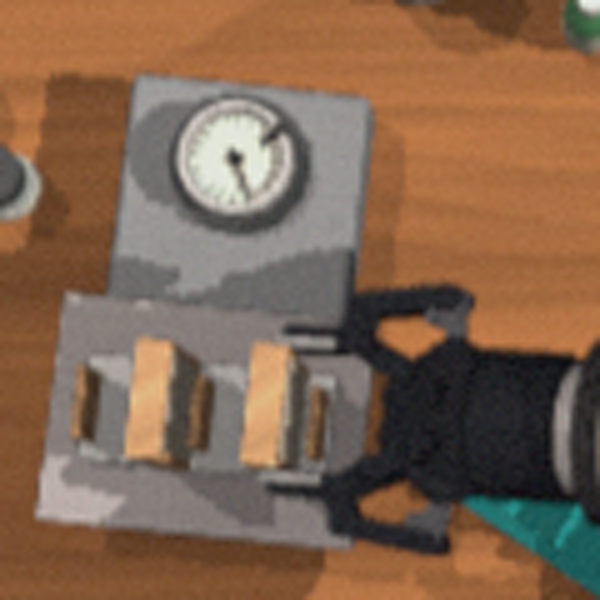

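Panel 2's lower end sits between the fourth and last fins: the fin at crop (317,423) shows to its right and the side view agrees. No contact force so far, so I'll lower it and release.

```bash
python3 -W ignore - <<'E' 2>&1
from place import *
f,O=poses((.425,-.339),1.476-np.pi,-.048,(.4675,.2305))
for z in (.14,.131,.127):
    arm.line_to(f(z),velocity=.03); print(z,arm.get_state()['contact_force'].round(2),arm.get_state()['finger_gap'])
arm.set_gripper(.07); arm.hold(.2); arm.set_gripper(.085)
arm.line_to(f(.16)-.1*u,velocity=.12)
arm.line_to(f(.24)-.17*u,velocity=.15)
arm.goto([.52,.10,.36],ori(0,0,-.12).as_euler('xyz'))
print(arm.get_state()['time_s'])
c=cam('side');crop(c,130,110,200,150,4,'pics/s15.png')
c=cam('wrist');cv2.imwrite('pics/w15.png',c['img'])
E
```

```text
0.14 [-0.31  0.11 -0.47] 0.061127619174598434
0.131 [-0.51 -0.38 -1.05] 0.06144359779215235
0.127 [ 0.6  -0.01  0.04] 0.061473758597139785
58.975
```

View pics/s15.png

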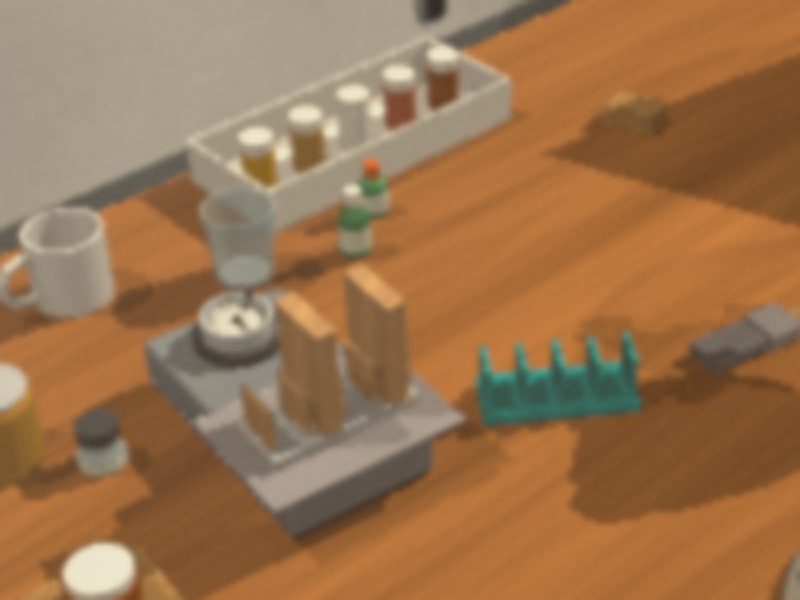

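View pics/w15.png

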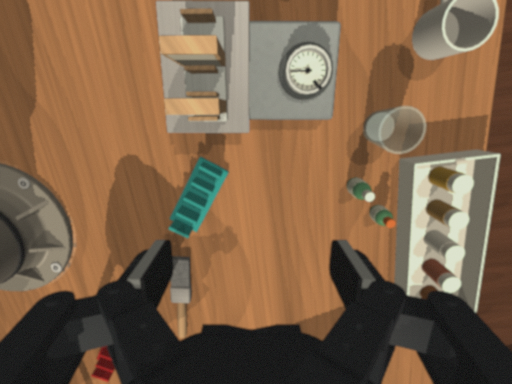

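```bash
python3 -W ignore - <<'E' 2>&1
from h import *
arm.goto([.615,.19,.22],ori(0,0,-.12).as_euler('xyz'))
arm.hold(.5)
c=cam('wrist');cv2.imwrite('pics/w16.png',c['img'])
print(proj(c,[.615,.214,.08]))
u,v=map(int,proj(c,[.615,.214,.08]))
crop(c,u-60,v-55,120,110,5,'pics/w16z.png'); print(u-60,v-55)
t=cam('top'); cv2.imwrite('pics/t16.png',t['img'])
print(arm.get_state()['time_s'])
E
```

```text
[248.20929959 159.23051509]
188 104
60.4667
```

View pics/w16z.png

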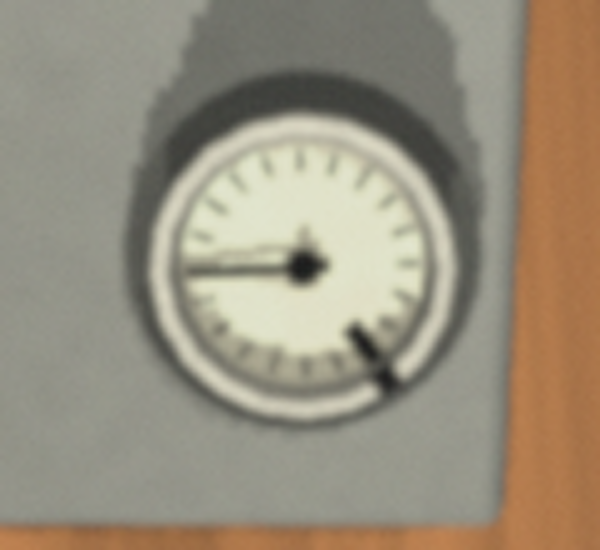

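View pics/w16.png

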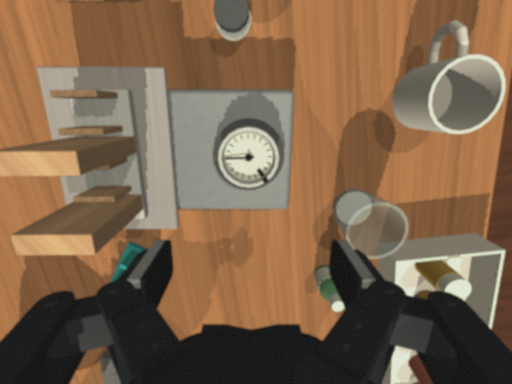

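```bash
cat > dial.py <<'E'
from h import *
C=np.array([.6155,.2135,.08])
def angles(c,ctr,tip,mark,z=.078):
    P=[onplane(c,q,z)[:2] for q in (ctr,tip,mark)]
    a=lambda p:-(np.arctan2(*(p-P[0])[::-1])-(-.118))
    return P[0],a(P[1]),a(P[2]),np.linalg.norm(P[1]-P[0]),np.linalg.norm(P[2]-P[0])
E
python3 -W ignore - <<'E' 2>&1
from dial import *
c=cam('wrist')
print(angles(c,(188+303/5,104+267/5),(188+187/5,104+271/5),(188+370/5,104+357/5)))
print('glass base',onplane(c,(357,210),0.0),'ringctr',onplane(c,(188+303/5,104+267/5),.08))
for y in np.arange(-3.1,3.2,.4):
    q=arm.inverse_kinematics([*C[:2],.062],ori(0,0,y).as_euler('xyz')); print(round(y,2),None if q is None else np.round(q,2))
E
```

```text
(array([0.61546145, 0.21574481]), np.float64(-3.1754935804983475), np.float64(0.9372609897362357), np.float64(0.02455810593268061), np.float64(0.024302291318289444))
glass base [0.75790084 0.10814825 0.        ] ringctr [0.61552034 0.21610192 0.08      ]
-3.1 [ 0.27  0.82 -1.03  1.74  0.8   1.06  2.14]
-2.7 [-0.88  0.66  0.63  1.81 -0.52  0.83 -2.69]
-2.3 [-0.76  0.62  0.45  1.81 -0.36  0.8  -2.43]
-1.9 [-0.    0.64 -0.59  1.76  0.45  0.88 -2.69]
-1.5 [ 0.05  0.67 -0.67  1.75  0.51  0.91 -2.34]
-1.1 [ 0.11  0.69 -0.75  1.75  0.58  0.93 -1.99]
-0.7 [ 0.16  0.72 -0.84  1.75  0.64  0.97 -1.63]
-0.3 [ 0.21  0.76 -0.92  1.74  0.7   1.   -1.28]
0.1 [ 0.25  0.8  -0.99  1.74  0.77  1.04 -0.92]
0.5 [ 0.29  0.84 -1.07  1.74  0.83  1.09 -0.56]
0.9 [ 0.33  0.88 -1.14  1.74  0.89  1.13 -0.2 ]
1.3 [ 0.36  0.93 -1.21  1.74  0.95  1.19  0.17]
1.7 [ 0.36  0.94 -1.23  1.74  0.96  1.19  0.56]
2.1 [ 0.27  0.82 -1.03  1.74  0.8   1.06  1.06]
2.5 [ 0.27  0.82 -1.03  1.74  0.8   1.06  1.46]
2.9 [ 0.27  0.82 -1.03  1.74  0.8   1.06  1.86]
```

```bash
python3 -W ignore - <<'E' 2>&1
from dial import *
x,y=.6155,.2147
O=ori(0,0,2.1).as_euler('xyz')
arm.set_gripper(.085,30)
arm.goto([x,y,.22],O)
arm.line_to([x,y,.12],velocity=.15)
arm.line_to([x,y,.063],velocity=.05)
s=arm.get_state();print(s['contact_force'],s['qpos'].round(2))
arm.set_gripper(.07);s=arm.get_state();print(s['finger_gap'],s['contact_force'].round(2))
arm.set_gripper(.055,30)
s=arm.get_state();print(s['finger_gap'],s['contact_force'].round(2),s['torque'].round(2),s['time_s'])
c=cam('wrist');cv2.imwrite('pics/w17.png',c['img'])
E
```

```text
[1.06817809 0.25308145 0.31719941] [ 0.2   0.75 -0.91  1.74  0.7   1.    1.12]
0.06956358275378026 [-0.17 -0.3   0.25]
0.06285206240364895 [-2.31 -2.92  6.71] [-0.6   0.23  0.02] 65.3583
```

View pics/w17.png

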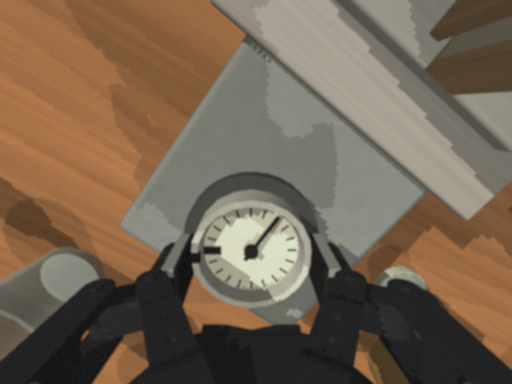

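```bash
python3 -W ignore - <<'E' 2>&1
from dial import *
q=arm.get_state()['qpos'].copy(); p0=arm.get_state()['tcp_pos']
for k in range(4):
    q[6]-=2.17/4; arm.movej(q); s=arm.get_state(); print(s['qpos'][6].round(3),(s['tcp_pos']-p0).round(4),s['contact_force'].round(1),s['torque'].round(2),s['finger_gap'])
arm.set_gripper(.085)
arm.line_to([*s['tcp_pos'][:2],.22],velocity=.15)
arm.goto([.615,.19,.22],ori(0,0,-.12).as_euler('xyz'))
arm.hold(.5)
c=cam('wrist');crop(c,188,104,120,110,5,'pics/w18z.png');cv2.imwrite('pics/w18.png',c['img'])
print(arm.get_state()['time_s'])
E
```

```text
0.585 [ 0.     -0.0002  0.0001] [-1.4 -2.3  3.2] [-0.53  0.15 -0.03] 0.06245723460659071
0.043 [ 0.     -0.0003  0.0001] [-2.1 -3.2  5.4] [-0.99  0.51 -0.04] 0.0625181745190898
-0.5 [-0.0001 -0.0004  0.    ] [-2.9 -5.8  6.7] [-1.16  0.77  0.01] 0.06269319344583284
-1.043 [-0.0003 -0.0004  0.    ] [-3.7 -5.5  6.9] [-1.14  1.01 -0.03] 0.06267299809644472
70.1583
```

View pics/w18z.png

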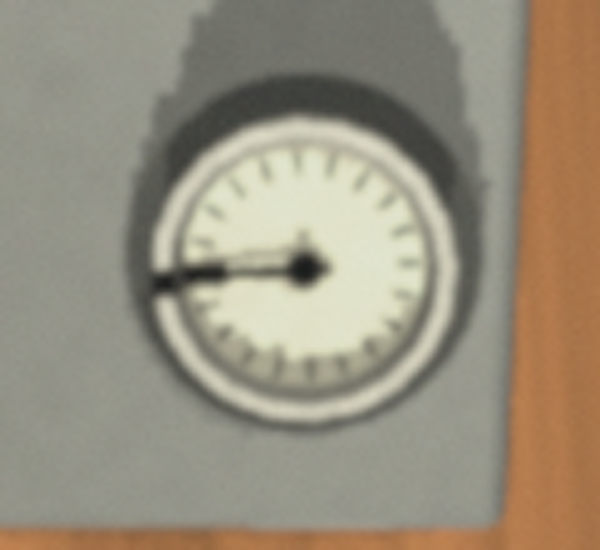

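View pics/w18.png

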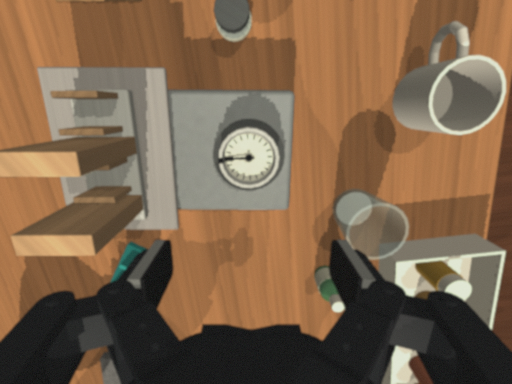

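```bash
python3 -W ignore - <<'E' 2>&1
from dial import *
ims=[eyes.snapshot('wrist')['img'].astype(float) for _ in range(4)]
c=cam('wrist'); im=np.mean(ims,0).astype(np.uint8)
cv2.imwrite('pics/w19z.png',cv2.resize(im[144:174,214:264],None,fx=16,fy=16,interpolation=cv2.INTER_CUBIC))
cv2.imwrite('avg.png',im)
g=cv2.cvtColor(im,cv2.COLOR_BGR2GRAY).astype(float)
# polar profile around ring centre, on dial plane
ctr=onplane(c,(248.6,157.4),.078)
for r in (.012,.016,.019,.022,.024,.026,.029,.031):
    a=np.arange(2.6,3.6,.01); pr=[]
    for t in a:
        w=-.118-t; z=.081 if r>.028 else .078
        uv=proj(c,ctr*[1,1,0]+[r*np.cos(w),r*np.sin(w),z]).astype(np.float32)
        pr.append(cv2.getRectSubPix(g.astype(np.float32),(1,1),(float(uv[0]),float(uv[1])))[0,0])
    pr=np.array(pr); wt=np.clip(np.median(pr)*.6-pr,0,None); print(r,pr.min().round(),(wt*a).sum()/max(wt.sum(),1e-6),(wt>0).sum()*.01)
E
```

```text
0.012 112.0 0.0 0.0
0.016 92.0 3.110560141643881 0.14
0.019 39.0 3.118003313037859 0.24
0.022 40.0 3.1091567178891357 0.19
0.024 40.0 3.0996670766066363 0.17
0.026 60.0 3.090396879999731 0.13
0.029 36.0 3.063252762822352 0.17
0.031 40.0 3.065359122682255 0.16
```

View pics/w19z.png

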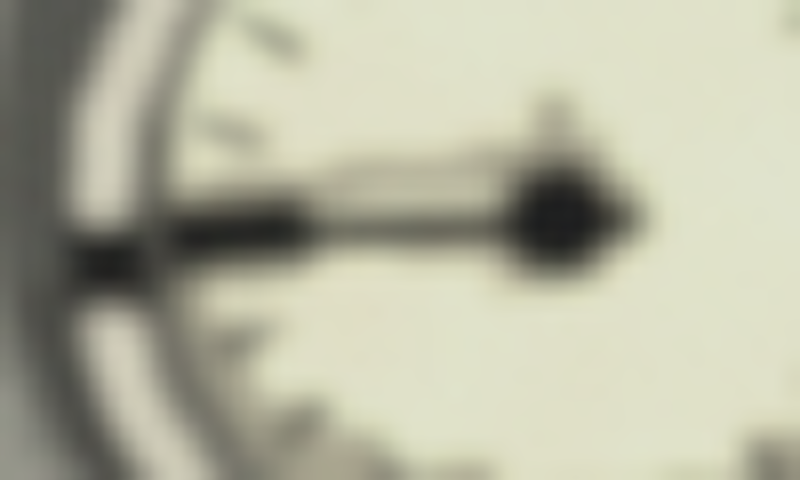

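```bash
python3 -W ignore - <<'E' 2>&1
from dial import *
arm.line_to([.615,.19,.36],velocity=.2)
arm.goto([.45,-.3,.36],ori(0,0,-.12).as_euler('xyz'))
arm.hold(1)
t=cam('top');s=cam('side');cv2.imwrite('pics/t20.png',t['img']);crop(t,85,110,130,120,6,'pics/t20z.png');crop(s,90,140,170,127,4,'pics/s20.png')
print(arm.get_state()['time_s'])
E
```

```text
74.2333
```

View pics/t20z.png

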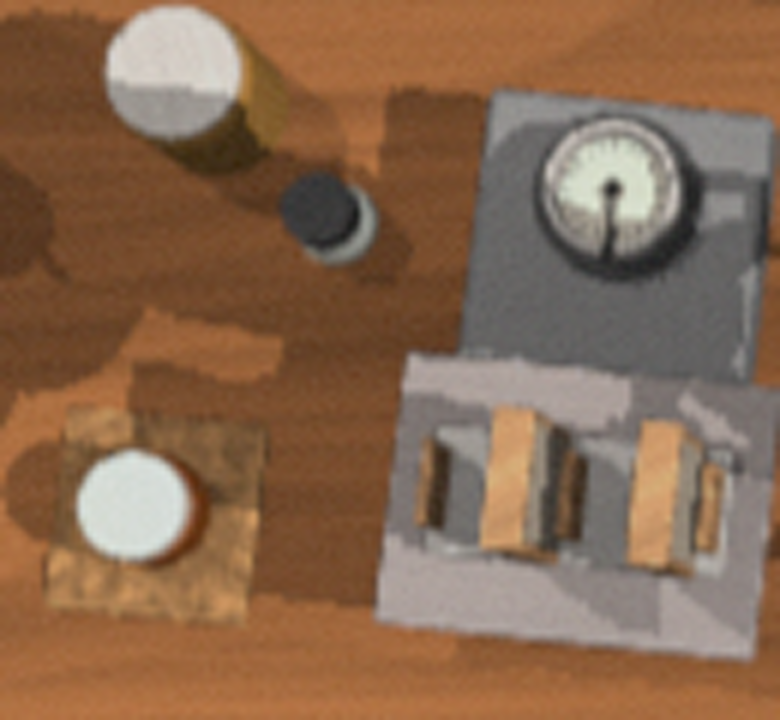

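View pics/s20.png

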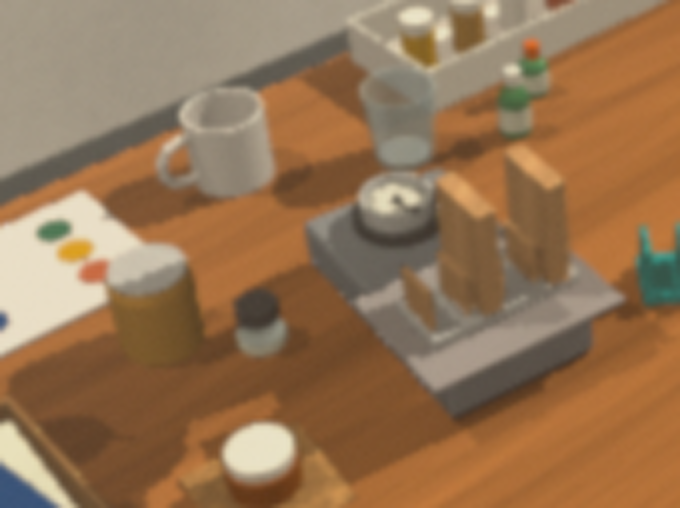

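View pics/t20.png

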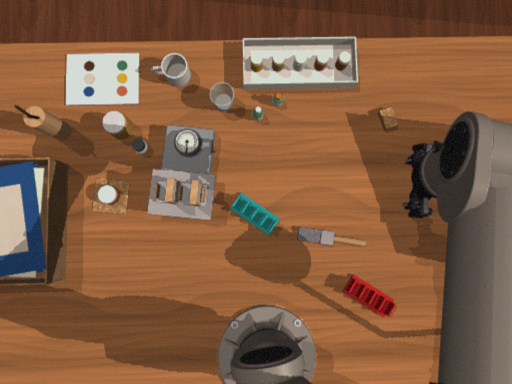

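```bash
python3 -W ignore - <<'E' 2>&1
from dial import *
def jar(t):
    hsv=cv2.cvtColor(t['img'],cv2.COLOR_BGR2HSV)
    m=((hsv[...,1]<60)&(hsv[...,2]>150)).astype(np.uint8); mm=np.zeros_like(m); mm[170:220,85:140]=m[170:220,85:140]
    M=cv2.moments(mm,True); return onplane(t,(M['m10']/M['m00'],M['m01']/M['m00']),.044).round(4)
for k in range(4):
    t=cam('top'); print(jar(t),arm.get_state()['time_s']); arm.hold(5)
t=cam('top'); print(jar(t)); crop(t,85,110,130,120,6,'pics/t21z.png')
E
```

```text
[0.4744 0.4475 0.044 ] 74.2833
[0.4744 0.4475 0.044 ] 79.3333
[0.4744 0.4475 0.044 ] 84.3833
[0.4744 0.4475 0.044 ] 89.4333
[0.4744 0.4475 0.044 ]
```

View pics/t21z.png

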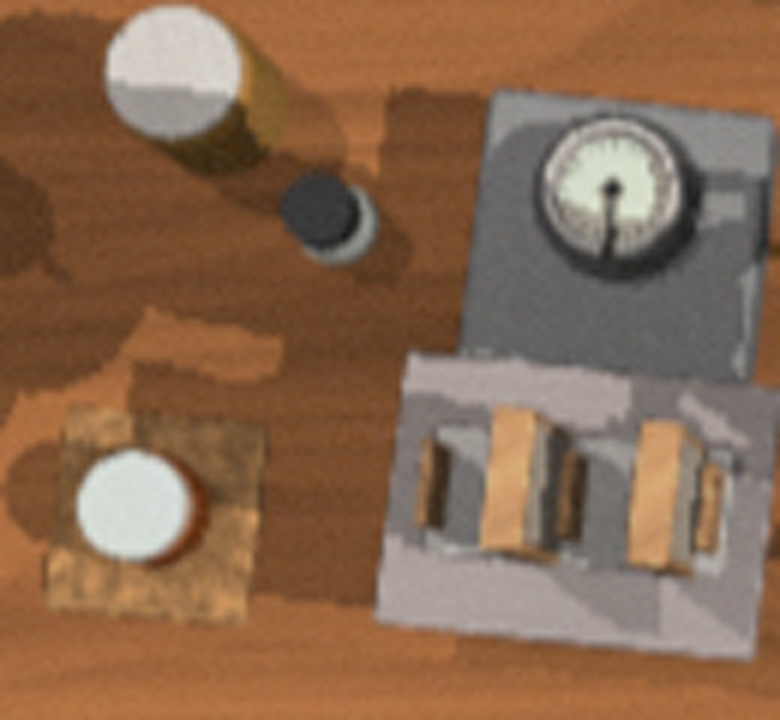

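The scene is stable: the jar is on the mat, both panels stand in the rack, and the needle and zero mark line up at crop (608,250). Handing in.

```bash
python3 -W ignore - <<'E'
from bench import arm
print(arm.hand_in(), arm.get_state()['time_s'])
E
```

```text
the job is handed in; nothing more can be done
the job is handed in; nothing more can be done
```

The drying record is set up and the job is handed in, at about 94 s of robot time. It reports no verdict, so success rests on my own last checks.

**What I did:**
- I put the jar on the cork mat and stood the grey rack on the pan.
- I stood both panels, gripped at the 20 N minimum, on a short end in separate slots. Only two panels were on the table, with no third where the arm had hidden the view.
- I turned the bezel about 2.17 rad clockwise to the needle.

**Last checks:**
- **Jar:** about 2 mm from the mat centre, and it did not move over the last 20 s.
- **Rack:** within a few millimetres of the pan's middle, and square to it.
- **Panels:** both upright between the fins in the top and side views.
- **Dial:** needle at about 3.11 rad and zero mark at about 3.10 rad, within half a degree. On the ring's tab alone the mark read about 3.06 rad, roughly 3° off the needle, but still inside the 9° limit.
- **Bystanders:** they look unmoved in the pictures; I did not measure them.

**Disagreement:** the wrist and top cameras differed by 3 to 8 mm in y over the scale. I settled it by measuring the held panel against the rack's fins, and moved the slot target 3 mm before inserting the first panel.

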